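Line up the drinks-corner canisters by height

ROBOT

A 7-joint arm with a two-finger parallel gripper is mounted at the origin on the work surface. World frame = base frame: x ahead of the robot, y to its left, z up, the work surface at z = 0. Lengths are in m, angles in rad, forces in N, time in s.
With the tool pointing down it reaches from about 0.35 to 0.9 m from the base axis. Payload 19.9 kg.
Tool frame: the origin (TCP) lies midway between the tips of the shut fingers; the grasp point (between the pads) lies 19 mm behind it; z points along the fingers, y is the direction in which the jaws open and shut (so a half turn about z gives the same grasp; the last joint's range is limited). The gripper opens to 85 mm and grips with 20 to 120 N. Pads are 22 mm wide; open, the fingers measure 114 mm over their backs; the gripper's body (76 mm by 85 mm) begins 54 mm behind the grasp point. The pads swing forward as they close: fully open they stand 13 mm farther back than shut.
Start: joints at [1.145, 0.417, -0.01, 1.614, 0.005, 1.111, -0.053], TCP at [0.234, -0.58, 0.231] pointing down, gripper open.
Joint ranges: [-2.81, 2.81], [-0.39, 2.02], [-1.27, 1.25], [0.06, 2.57], [-1.19, 4.33], [0.19, 2], [-2.82, 2.82]. Speed limits (rad/s): [1.89, 1.89, 2.39, 2.39, 3.01, 3.01, 3.01].

INTERFACE

Orientations are given as a unit quaternion [x, y, z, w].
In Python, from workcell import robot gives the robot as it stands.
- The arm moves only by the tool move_arm, never from a script. Its argument "plan" is a list of rows, each a list of 5 numbers: the finger opening in mm, from 0 to 85.4, then the shift along the tool's x, y, z in mm, then the turn about the tool's z in degrees. A call has 1 to 20 rows; each row shifts and turns the pose as measured when the row begins, along the tool's axes as they then stand; what a row does not reach is not made up. A row lasts 1/8 s, in which the tool goes at most 62.5 mm and 10.7 degrees, less where a joint would pass 70% of its speed; a pose out of reach is approached as far as the arm can. A call is refused whole if a number of a shift passes 62.5 or a number of a turn 10.7, either way. A call with a gripper value outside its range is refused whole. The fingers move at their own pace and stop on an object; "squeeze" is the grip in N (left out, the last holds). Time passes only in rows, so rows that do not move let the fingers close. It gives the time, the measured TCP pose, the force and the opening at its end, in the units of the state.
- robot.sense(): the state, without advancing time (a new reading comes with each control period).
- robot.read_camera(name): name is "scene" or "top" or "wrist"; returns a dict with "img" (384x512x3 uint8, blue, green, red), "fx", "fy", "cx", "cy" (pixels), "eye" and "orientation" of the camera in the world; the wrist camera has in their place "hand_eye" (4x4, takes a point from camera to tool coordinates, whose origin is the TCP and whose axes are the flange's). Camera axes: x right, y down, z forward; pixel columns grow to the right and rows downward; lengths in m; the calibration is good to about 2 mm. A picture is of the moment at which its call begins: read the wrist's pose just before it. There is no depth.
- robot.hand_in(): hands the job in, once; it reports no verdict.
The state is a dict: "time": time; "joint_positions": joint angles; "qd": joint speeds; "joint_torque": joint torques, N m; "tcp_pos": TCP position; "orientation": TCP orientation; "wrist_force": force on the tool from outside, world axes, zero at the start; "ft_torque": the same for the moment, N m; "finger_gap": opening from 0.0 (shut) to 1.0 (fully open).
Only numpy, scipy, OpenCV 4.12 (cv2) and the standard library are available. Lean on these libraries where they do the work, as an engineer would, in place of code of your own. Each camera call takes 0.05 s, during which the arm holds its last target.

TASK

Tidy the drinks corner: stand the four paper canisters on the row of four coasters in order of height, one per coaster, the tallest on the coaster nearest the water dispenser and the shortest on the one farthest from it. One of them is standing in the black holder and has to come out too. Keep them upright throughout and set each wholly on its coaster.

Things in the scene. Friction and masses are not known exactly. Their poses are not given: they have to be found in the camera images.
- canister_60: Kraft-brown upright round paper canister, 60 mm tall, 52 mm diameter, straight-sided, with a flush 10 mm white press lid (all four differ only in height: 60, 90, 120, 150 mm). Rigid, closed, under 0.35 kg. Origin: centre of its underside; z up along its axis. Starts upright on the desk (z = 0), free or inside the black holder ring.
- canister_90: Kraft-brown upright round paper canister, 90 mm tall, 52 mm diameter, straight-sided, with a flush 10 mm white press lid (all four differ only in height: 60, 90, 120, 150 mm). Rigid, closed, under 0.35 kg. Origin: centre of its underside; z up along its axis. Starts upright on the desk (z = 0), free or inside the black holder ring.
- canister_120: Kraft-brown upright round paper canister, 120 mm tall, 52 mm diameter, straight-sided, with a flush 10 mm white press lid (all four differ only in height: 60, 90, 120, 150 mm). Rigid, closed, under 0.35 kg. Origin: centre of its underside; z up along its axis. Starts upright on the desk (z = 0), free or inside the black holder ring.
- canister_150: Kraft-brown upright round paper canister, 150 mm tall, 52 mm diameter, straight-sided, with a flush 10 mm white press lid (all four differ only in height: 60, 90, 120, 150 mm). Rigid, closed, under 0.35 kg. Origin: centre of its underside; z up along its axis. Starts upright on the desk (z = 0), free or inside the black holder ring.
- coaster_1: Fixed round cork coaster, 80 mm diameter, 3 mm thick, number 1 of the row of four counted from the robot's right (-y) to its left (+y), on a thin grey board (110 x 420 x 6 mm). Spacing about 104 mm. Origin: centre of its underside, z = 0.006; its top is at z = 0.009.
- coaster_2: Fixed round cork coaster, 80 mm diameter, 3 mm thick, number 2 of the row of four counted from the robot's right (-y) to its left (+y), on a thin grey board (110 x 420 x 6 mm). Spacing about 104 mm. Origin: centre of its underside, z = 0.006; its top is at z = 0.009.
- coaster_3: Fixed round cork coaster, 80 mm diameter, 3 mm thick, number 3 of the row of four counted from the robot's right (-y) to its left (+y), on a thin grey board (110 x 420 x 6 mm). Spacing about 104 mm. Origin: centre of its underside, z = 0.006; its top is at z = 0.009.
- coaster_4: Fixed round cork coaster, 80 mm diameter, 3 mm thick, number 4 of the row of four counted from the robot's right (-y) to its left (+y), on a thin grey board (110 x 420 x 6 mm). Spacing about 104 mm. Origin: centre of its underside, z = 0.006; its top is at z = 0.009.
- holder: Fixed black plastic holder ring standing on the desk, outer diameter 67 mm, inner 56 mm, 35 mm tall, open above and below. One of the four canisters (any) stands in it on the desk with 2 mm clearance all round and must be drawn straight up at least 35 mm. Origin: centre of its underside, z = 0.
- dispenser_tap (a point): The tap nozzle on the front of a fixed white desktop water dispenser with a black top and a small empty clear bottle upside down on it; body 190 x 140 x 241 mm, about 350 mm with bottle. It stands beyond one end of the coaster row, on the robot's left (y > 0) or right (y < 0); a potted plant (about 140 mm tall) stands on the other side. This point: the tap nozzle outlet, 155 mm above the desk, 108 mm in front (towards the robot, -x) of the dispenser's middle.

How it is judged:
At the end, for the whole second after the job is handed in: All four canisters stand upright (within 0.1 rad), released and at rest, one per coaster (axis within 14 mm of its centre, underside below z = 0.014), in order of height, the 150 mm one at the dispenser's end of the row, the 60 mm one at the other (((world y of dispenser_tap above 0 m and horizontal distance between canister_60 and coaster_1 below 0.014 m and horizontal distance between canister_90 and coaster_2 below 0.014 m and horizontal distance between canister_120 and coaster_3 below 0.014 m and horizontal distance between canister_150 and coaster_4 below 0.014 m) or (world y of dispenser_tap below 0 m and horizontal distance between canister_60 and coaster_4 below 0.014 m and horizontal distance between canister_90 and coaster_3 below 0.014 m and horizontal distance between canister_120 and coaster_2 below 0.014 m and horizontal distance between canister_150 and coaster_1 below 0.014 m)) and angle between each of canister_60, canister_90, canister_120, canister_150's own z axis and vertical below 0.1 rad and height (world z) of each of canister_60, canister_90, canister_120, canister_150 below 0.014 m and linear speed of each of canister_60, canister_90, canister_120, canister_150 below 0.02 m/s); the robot touches nothing.
It fails at once if the 60 mm canister is tipped (over 0.5 rad) (angle between canister_60's own z axis and vertical above 0.5 rad).
It fails at once if the 90 mm canister is tipped (over 0.5 rad) (angle between canister_90's own z axis and vertical above 0.5 rad).
It fails at once if the 120 mm canister is tipped (over 0.5 rad) (angle between canister_120's own z axis and vertical above 0.5 rad).
It fails at once if the 150 mm canister is tipped (over 0.5 rad) (angle between canister_150's own z axis and vertical above 0.5 rad).
It also fails if it takes over 123 s, if anything falls off the work surface, if the arm or the gripper's body presses on something with over 40 N, if the wrist force passes 120 N, or if a joint passes its speed limit or range.

## Working session

There is one attempt and no reset: what is moved stays moved. The work goes in short steps, Python scripts to look and compute and a tool call to move; the robot and the scene stay as the last step left them, time stands still between calls to the robot, and variables do not carry over. Pictures are saved under pics/ and viewed, and the job is handed in when it is done.

Besides the shell and the picture viewer there is one more tool, called after "Call:" by a JSON object that holds its "op" and its "data", one argument or row to a line. move_arm: Moves the arm, as the interface text tells. Its arguments: {"type":"object","properties":{"plan":{"type":"array","items":{"type":"array","items":{"type":"number"}}},"squeeze":{"type":"number"}},"required":["plan"]}

```bash
ls; mkdir -p pics; python3 - <<'E'
from workcell import robot
import cv2
s=robot.sense()
for k,v in s.items(): print(k,v)
for n in ["scene","top","wrist"]:
    c=robot.read_camera(n); cv2.imwrite(f"pics/{n}0.png",c["img"])
    print(n,{k:v for k,v in c.items() if k!="img"})
E
```

```text
pics
time 0.0
joint_positions [ 1.14548347  0.41797523 -0.01030721  1.61417738  0.00467397  1.11070357
 -0.05297594]
qd [-0.00029906 -0.0002844  -0.00053368  0.00047244 -0.00033339 -0.00056336
  0.00033853]
joint_torque [-1.56863525e-04 -8.64438415e+01  6.78635482e-01 -4.34891832e+01
  1.91429083e-02  7.40186486e-03  1.52421471e-04]
tcp_pos [ 0.23390371 -0.57920135  0.23065811]
orientation [ 9.81639871e-01  1.90742706e-01 -1.51037575e-04 -6.01054876e-04]
wrist_force [-0.26101831 -0.1164225  -0.70481097]
ft_torque [ 0.02083376  0.03671013 -0.02555659]
finger_gap 0.9996135105277012
scene {'fx': 368.0013341044992, 'fy': 368.0013341044992, 'cx': 259.9746141297097, 'cy': 194.688356518803, 'eye': array([ 1.12856647, -0.61374539,  0.8631249 ]), 'orientation': array([ 0.85157743,  0.32900089, -0.14603296, -0.38111505])}
top {'fx': 402.87036417089735, 'fy': 402.87036417089735, 'cx': 251.8607488756464, 'cy': 197.14880574899973, 'eye': array([ 0.4294714 , -0.02801316,  1.1901824 ]), 'orientation': array([ 0.70732607, -0.70472239,  0.02681186, -0.04834571])}
wrist {'fx': 271.8425725330183, 'fy': 271.8425725330183, 'cx': 257.61625137062646, 'cy': 192.3590385270607, 'hand_eye': array([[-7.17988547e-04, -9.54391315e-01, -2.98557703e-01,
         7.61019753e-02],
       [ 9.99999732e-01, -7.28069745e-04, -7.74554219e-05,
        -3.46500773e-04],
       [-1.43448048e-04, -2.98557678e-01,  9.54391582e-01,
        -1.41200404e-01],
       [ 0.00000000e+00,  0.00000000e+00,  0.00000000e+00,
         1.00000000e+00]])}
```

View pics/scene0.png

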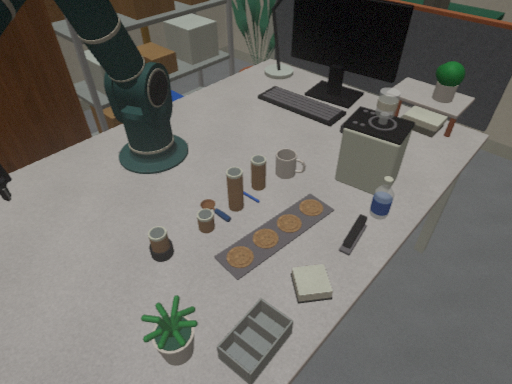

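View pics/top0.png

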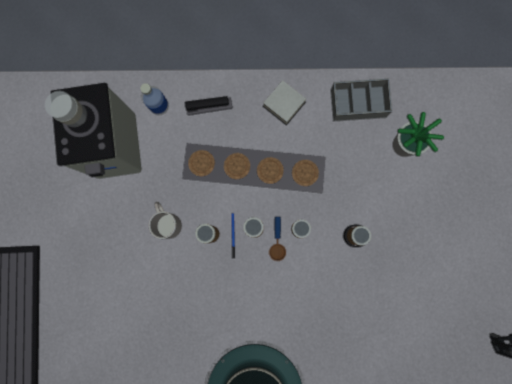

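The dispenser is on the +y side (left in the top image). The lids are at about (206,233), (253,228), (302,229) and (360,236) in the top view, with the last one in the holder. The coasters are at about (201,163), (237,166), (270,170) and (305,173). Next I'll measure these properly.

```bash
cat > h.py <<'E'
import numpy as np, cv2
from scipy.spatial.transform import Rotation as R
from workcell import robot
def ray(c,u,v):
    d=np.array([(u-c["cx"])/c["fx"],(v-c["cy"])/c["fy"],1.0])
    return np.array(c["eye"]),R.from_quat(c["orientation"]).as_matrix()@d
def onplane(c,u,v,z):
    e,d=ray(c,u,v); return e+d*(z-e[2])/d[2]
def proj(c,p):
    q=R.from_quat(c["orientation"]).as_matrix().T@(np.array(p)-c["eye"])
    return c["fx"]*q[0]/q[2]+c["cx"],c["fy"]*q[1]/q[2]+c["cy"]
def tri(c1,p1,c2,p2):
    e1,d1=ray(c1,*p1); e2,d2=ray(c2,*p2)
    t=np.linalg.lstsq(np.c_[d1,-d2],e2-e1,rcond=None)[0]
    a=e1+d1*t[0]; b=e2+d2*t[1]; return (a+b)/2,np.linalg.norm(a-b)
def load(n):
    c=robot.read_camera(n); return c
E
python3 - <<'E'
from h import *
t=load("top"); s=load("scene")
def big(im,x0,y0,x1,y1,k): return cv2.resize(im[y0:y1,x0:x1],None,fx=k,fy=k,interpolation=cv2.INTER_CUBIC)
cv2.imwrite("pics/topz.png",big(t["img"],175,140,385,255,3.8)); cv2.imwrite("pics/scz.png",big(s["img"],140,140,340,275,3.9))
hsv=cv2.cvtColor(t["img"],cv2.COLOR_BGR2HSV)
m=cv2.inRange(hsv,(4,80,60),(22,255,255)); m[:140]=0;
n,l,st,ce=cv2.connectedComponentsWithStats(m)
for i in range(1,n):
    if st[i,4]>40: print("top brown",st[i],ce[i].round(1),onplane(t,*ce[i],.009).round(4))
for p in [(206,233),(253,228),(302,229),(360,236)]: print(t["img"][p[1],p[0]],hsv[p[1],p[0]],hsv[p[1]-14,p[0]+14])
E
```

```text
top brown [189 151  25  25 512] [201.1 162.8] [0.6586 0.1607 0.009 ]
top brown [224 153  26  26 519] [236.6 165.7] [0.6496 0.0543 0.009 ]
top brown [257 158  26  25 523] [269.8 170. ] [ 0.6366 -0.0444  0.009 ]
top brown [292 160  26  26 529] [304.8 172.4] [ 0.6293 -0.1479  0.009 ]
top brown [270 240  16  20 208] [277.2 251.6] [ 0.3967 -0.0662  0.009 ]
[88 85 77] [98 32 88] [115  12 132]
[88 84 77] [101  32  88] [114  10 130]
[89 85 78] [101  32  89] [115  12 127]
[88 84 77] [101  32  88] [115  12 127]
```

View pics/topz.png

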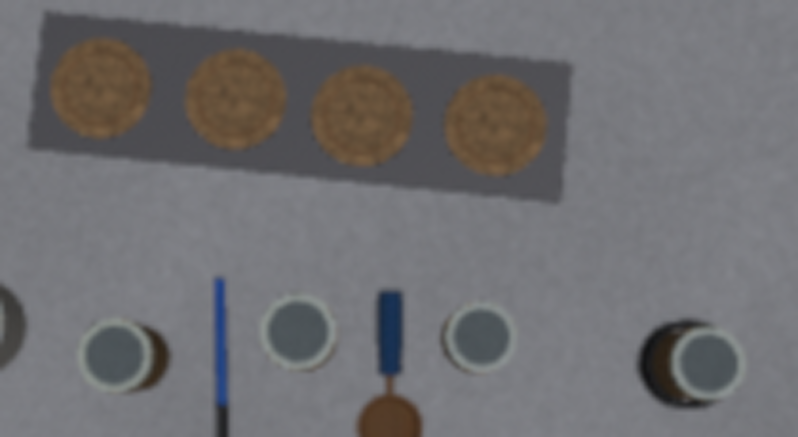

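View pics/scz.png

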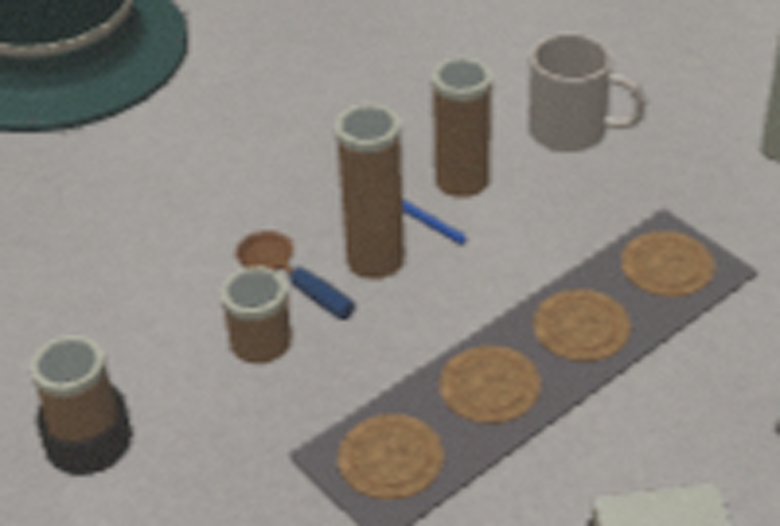

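```bash
python3 - <<'E'
from h import *
t=load("top"); s=load("scene")
def blobs(c,pts):
    hsv=cv2.cvtColor(c["img"],cv2.COLOR_BGR2HSV); out=[]
    for u,v in pts:
        b=hsv[v-2:v+3,u-2:u+3].reshape(-1,3).astype(int).mean(0)
        d=np.abs(hsv.astype(int)-b); m=((d[...,0]<8)&(d[...,1]<12)&(d[...,2]<14)).astype(np.uint8)
        w=np.zeros_like(m); w[v-14:v+15,u-14:u+15]=1
        n,l,st,ce=cv2.connectedComponentsWithStats(m*w,connectivity=4); i=l[v,u]; print(b,st[i],ce[i].round(1)); out.append(ce[i])
    return out
a=blobs(t,[(206,233),(253,228),(302,229),(361,236)]); b=blobs(s,[(259,160),(235,173),(206,215),(158,234)])
for p,q in zip(a,b):
    X,e=tri(t,p,s,q); print(X.round(4),round(e,4),[onplane(t,*p,h).round(4)[:2] for h in (.06,.09,.12,.15) if abs(h-X[2])<.016])
# tap side / mug
print(onplane(t,165,226,.09))
E
```

```text
[101.04  32.52  88.04] [198 226  14  15 162] [204.6 233. ]
[101.44  33.08  88.68] [246 220  15  15 174] [253.  226.8]
[100.76  32.32  88.24] [295 222  14  14 149] [301.3 228.2]
[100.96  32.68  88.12] [354 228  15  15 162] [361.1 235.2]
[ 55.16  11.96 119.76] [253 156  11   6  35] [257.9 158.5]
[ 53.2   12.   119.72] [228 168  11   8  54] [233.6 171.5]
[ 63.32   9.52 116.04] [199 210   9   9  35] [202.9 213.7]
[ 59.32   9.96 116.08] [150 228  12  10  62] [156.  232.4]
[0.4475 0.1294 0.125 ] 0.0 [array([0.4476, 0.1301])]
[4.633e-01 3.000e-04 1.528e-01] 0.0007 [array([0.4636, 0.0006])]
[ 0.4616 -0.1332  0.0652] 0.005 [array([ 0.4633, -0.1318])]
[ 0.4435 -0.2896  0.0935] 0.002 [array([ 0.4442, -0.2896])]
[0.46675609 0.24395173 0.09      ]
```

Triangulation gives these positions:

| Item | x (m) | y (m) |
|---|---|---|
| 120 mm canister | .448 | .130 |
| 150 mm canister | .464 | .001 |
| 60 mm canister | .463 | -.132 |
| 90 mm canister, in the holder | .444 | -.290 |

The goals are 150→c4 (.659,.161), 120→c3 (.650,.054), 90→c2 (.637,-.044) and 60→c1 (.629,-.148). First I'll square the tool up with the world axes and go over the 150.

Call:
{"op": "move_arm", "data": {
  "plan": [
    [85,0,0,0,7.5],
    [85,0,0,0,7.5],
    [85,0,0,0,7],
    [85,20,-50,0,0],
    [85,20,-50,0,0],
    [85,20,-50,0,0],
    [85,20,-50,0,0],
    [85,20,-50,0,0],
    [85,20,-50,0,0],
    [85,20,-50,0,0],
    [85,20,-50,0,0],
    [85,20,-50,0,0],
    [85,20,-50,0,0],
    [85,20,-50,0,0],
    [85,0,0,0,0]
  ]
}}

```text
time: 2.22
tcp_pos: [0.4675, -0.0148, 0.2318]
orientation: [1.0, -0.007, 0.002, 0.001]
wrist_force: [0.1, -0.6, -0.0]
finger_gap: 0.996
```

Call:
{"op": "move_arm", "data": {
  "plan": [
    [85,-4,-15,0,-0.8],
    [85,0,0,0,0]
  ]
}}

```text
time: 2.48
tcp_pos: [0.4631, 0.0007, 0.2317]
orientation: [1.0, 0.0, 0.002, 0.001]
wrist_force: [-1.5, -0.6, -0.1]
finger_gap: 0.999
```

```bash
cat >> h.py <<'E'
def wcam():
    s=robot.sense(); c=robot.read_camera("wrist")
    Rt=R.from_quat(s["orientation"]).as_matrix(); H=np.array(c["hand_eye"])
    c["eye"]=Rt@H[:3,3]+s["tcp_pos"]; c["orientation"]=R.from_matrix(Rt@H[:3,:3]).as_quat()
    return c,s
E
python3 - <<'E'
from h import *
c,s=wcam(); print(s["tcp_pos"],s["orientation"])
im=c["img"].copy()
for p in [(.4636,.0006,.15),(.4476,.13,.12),(.4633,-.132,.06),(.6586,.1607,.009),(.6496,.0543,.009),(.6366,-.0444,.009),(.6293,-.1479,.009)]:
    u,v=proj(c,p); print(p,u,v); cv2.circle(im,(int(u),int(v)),3,(0,0,255),-1)
cv2.imwrite("pics/w1.png",im)
E
```

```text
[0.46312031 0.00066802 0.23165236] [9.99997636e-01 3.62533852e-04 1.81931961e-03 1.13443494e-03]
(0.4636, 0.0006, 0.15) 257.7988946366717 199.08020542662993
(0.4476, 0.13, 0.12) 126.65385999872217 204.86077911093986
(0.4633, -0.132, 0.06) 369.6192632856171 175.00198557838374
(0.6586, 0.1607, 0.009) 118.0405165198946 -0.9654124665756569
(0.6496, 0.0543, 0.009) 211.1312999200673 8.167366235068044
(0.6366, -0.0444, 0.009) 295.80386207235495 21.032815799023126
(0.6293, -0.1479, 0.009) 383.036485107741 28.14193063074697
```

View pics/w1.png

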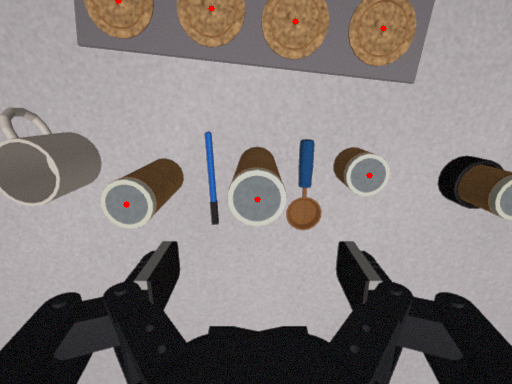

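The projected points sit on the lids and coasters to within about 2 mm, so I'll descend and grip the 150.

Call:
{"op": "move_arm", "data": {
  "plan": [
    [85,0,0,46,0],
    [85,0,0,46,0],
    [85,0,0,44,0],
    [85,0,0,0,0],
    [30,0,0,0,0],
    [30,0,0,0,0],
    [30,0,0,0,0],
    [30,0,0,0,0],
    [30,0,0,0,0],
    [30,0,0,0,0]
  ],
  "squeeze": 40
}}

```text
time: 3.78
tcp_pos: [0.4669, -0.0051, 0.0987]
orientation: [1.0, -0.004, 0.007, 0.003]
wrist_force: [-0.1, -0.9, -1.7]
finger_gap: 0.605
```

Call:
{"op": "move_arm", "data": {
  "plan": [
    [30,0,0,-30,0],
    [30,0,0,-20,0],
    [30,40,0,0,0],
    [30,40,-20,0,0],
    [30,40,-40,0,0],
    [30,40,-40,0,0],
    [30,30,-40,0,0],
    [30,0,-25,0,0],
    [30,0,0,0,0],
    [30,0,0,0,0]
  ]
}}

```text
time: 5.03
tcp_pos: [0.6624, 0.1618, 0.1489]
orientation: [1.0, -0.006, 0.005, 0.004]
wrist_force: [0.9, -0.3, -2.4]
finger_gap: 0.603
```

```bash
python3 - <<'E'
from h import *
c,s=wcam(); print(s["tcp_pos"],s["orientation"]); cv2.imwrite("pics/w2.png",c["img"])
cv2.imwrite("pics/s2.png",load("scene")["img"])
E
```

```text
[0.66241932 0.16181962 0.14894124] [ 0.9999669  -0.00566056  0.00466607  0.00351898]
```

View pics/w2.png

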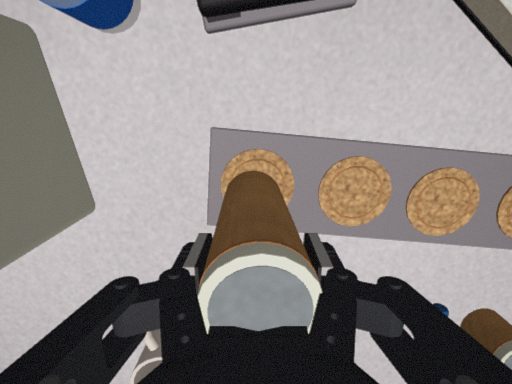

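View pics/s2.png

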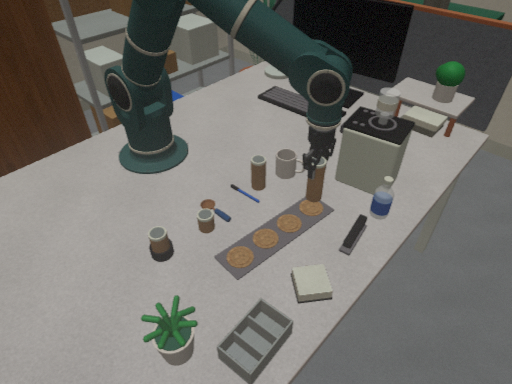

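It's held upright over coaster 4. I'll lower it about 40 mm, release it and rise.

Call:
{"op": "move_arm", "data": {
  "plan": [
    [30,0,1,20,0],
    [30,0,0,12,0],
    [30,0,0,5,0],
    [30,0,0,0,0],
    [30,0,0,0,0]
  ]
}}

```text
time: 5.75
tcp_pos: [0.6626, 0.158, 0.109]
orientation: [1.0, -0.007, 0.004, 0.004]
wrist_force: [0.6, -0.2, -1.4]
finger_gap: 0.607
```

Call:
{"op": "move_arm", "data": {
  "plan": [
    [30,0,-2,1,0],
    [30,0,0,0,0],
    [62,0,0,0,0],
    [68,0,0,0,0],
    [74,0,0,0,0],
    [74,0,0,0,0],
    [74,0,0,0,0],
    [74,0,0,-40,0],
    [74,0,0,-50,0],
    [74,0,0,-50,0],
    [74,0,0,0,0]
  ]
}}

```text
time: 7.12
tcp_pos: [0.6615, 0.1616, 0.2532]
orientation: [1.0, -0.007, 0.005, 0.004]
wrist_force: [-0.3, -0.0, -0.6]
finger_gap: 0.869
```

```bash
python3 - <<'E'
from h import *
c,s=wcam(); print(s["tcp_pos"],s["orientation"]); im=c["img"]
for p in [(.6586,.1607,.159),(.6586,.1607,.009)]:
    u,v=proj(c,p); print(u,v); cv2.circle(im,(int(u),int(v)),3,(0,0,255),-1)
cv2.imwrite("pics/w3.png",im)
E
```

```text
[0.66146478 0.16157668 0.25316989] [ 0.99995762 -0.00690721  0.00490436  0.00360368]
258.18789958975736 198.77116553291245
257.2276940363277 166.35264792662906
```

View pics/w3.png

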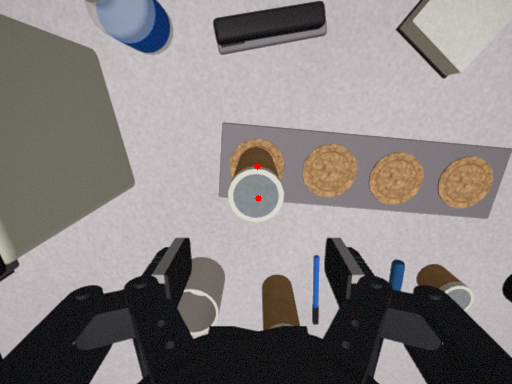

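The lid centre is at (256,194), against (258,199) for the ideal, so it's about 3–4 mm off, well inside 14 mm. Next is the 120.

Call:
{"op": "move_arm", "data": {
  "plan": [
    [80,-43,6,0,-0.8],
    [80,-43,6,0,0],
    [80,-43,7,0,0],
    [80,-43,7,0,0],
    [80,-42,6,0,0],
    [80,0,0,0,0],
    [80,0,0,0,0]
  ]
}}

```text
time: 8.05
tcp_pos: [0.437, 0.1268, 0.2416]
orientation: [1.0, -0.0, -0.002, 0.005]
wrist_force: [-0.5, 0.2, 0.4]
finger_gap: 0.938
```

```bash
python3 - <<'E'
from h import *
c,s=wcam(); print(s["tcp_pos"],s["orientation"]); im=c["img"]
for p in [(.4476,.130,.12),(.4633,-.132,.06)]:
    u,v=proj(c,p); print(u,v); cv2.circle(im,(int(u),int(v)),2,(0,0,255),-1)
cv2.imwrite("pics/w4.png",im)
E
```

```text
[0.43704528 0.1267903  0.241637  ] [ 9.99983068e-01 -4.65538837e-04 -1.91563898e-03  5.47521438e-03]
253.31590409313293 175.8358083185891
472.4368955553506 149.90244069052756
```

View pics/w4.png

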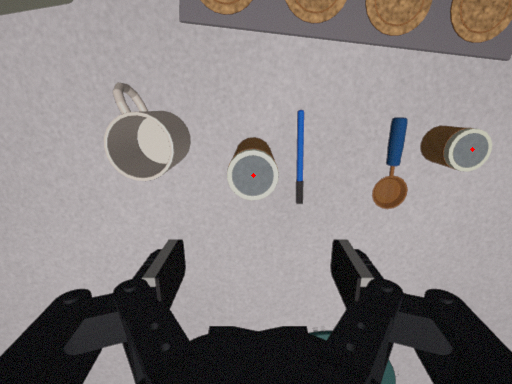

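Call:
{"op": "move_arm", "data": {
  "plan": [
    [80,10,-3,0,0],
    [80,0,0,35,0],
    [80,0,0,35,0],
    [80,0,0,20,0],
    [80,0,0,0,0]
  ]
}}

```text
time: 8.72
tcp_pos: [0.4519, 0.1306, 0.1474]
orientation: [1.0, -0.001, -0.003, 0.004]
wrist_force: [-1.1, 1.1, 0.7]
finger_gap: 0.935
```

Call:
{"op": "move_arm", "data": {
  "plan": [
    [80,-4,0,25,0],
    [80,-1,0,25,0],
    [80,0,0,25,0],
    [80,0,0,0,0],
    [30,0,0,0,0],
    [30,0,0,0,0],
    [30,0,0,0,0],
    [30,0,0,0,0],
    [30,0,0,0,0],
    [30,0,0,0,0]
  ]
}}

```text
time: 9.98
tcp_pos: [0.4532, 0.1321, 0.0765]
orientation: [1.0, -0.001, 0.001, 0.003]
wrist_force: [-0.0, -0.1, -2.2]
finger_gap: 0.596
```

Call:
{"op": "move_arm", "data": {
  "plan": [
    [30,0,0,-30,0],
    [30,0,0,-20,0],
    [30,10,30,0,0],
    [30,30,30,0,0],
    [30,40,18,0,0],
    [30,40,0,0,0],
    [30,40,0,0,0],
    [30,40,0,0,0],
    [30,0,0,0,0],
    [30,0,0,0,0]
  ]
}}

```text
time: 11.22
tcp_pos: [0.6574, 0.051, 0.1275]
orientation: [1.0, -0.001, -0.0, 0.004]
wrist_force: [-0.6, -0.3, -1.7]
finger_gap: 0.597
```

Call:
{"op": "move_arm", "data": {
  "plan": [
    [30,-2,-4,20,0],
    [30,0,0,14,0],
    [30,0,0,5,0],
    [30,0,0,0,0],
    [30,0,0,0,0]
  ]
}}

```text
time: 11.85
tcp_pos: [0.6532, 0.055, 0.0854]
orientation: [1.0, -0.001, -0.001, 0.004]
wrist_force: [-0.3, 0.3, -2.7]
finger_gap: 0.603
```

Call:
{"op": "move_arm", "data": {
  "plan": [
    [62,0,0,0,0],
    [68,0,0,0,0],
    [72,0,0,0,0],
    [72,0,0,0,0],
    [72,0,0,-30,0],
    [72,0,0,-45,0],
    [72,0,0,-50,0],
    [80,-30,50,0,0],
    [80,-30,55,0,0],
    [80,-30,55,0,0],
    [80,-30,55,0,0],
    [80,-30,55,0,0],
    [80,-30,55,0,0],
    [80,-25,20,0,0],
    [80,0,0,0,0],
    [80,0,0,0,0]
  ]
}}

```text
time: 13.85
tcp_pos: [0.4461, -0.2921, 0.2193]
orientation: [1.0, -0.0, 0.002, 0.004]
wrist_force: [0.5, -0.8, 0.3]
finger_gap: 0.936
```

```bash
python3 - <<'E'
from h import *
c,s=wcam(); print(s["tcp_pos"],s["orientation"]); im=c["img"]
for p in [(.4442,-.2896,.09),(.4633,-.132,.06)]:
    u,v=proj(c,p); print(u,v); cv2.circle(im,(int(u),int(v)),2,(0,0,255),-1)
cv2.imwrite("pics/w5.png",im)
cv2.imwrite("pics/t5.png",load("top")["img"])
E
```

```text
[ 0.44614544 -0.29214305  0.21928134] [ 9.99988689e-01 -4.27808833e-04  1.89140459e-03  4.34292157e-03]
254.34987846714174 186.673188357831
113.08001594869026 163.37601274364178
```

View pics/w5.png

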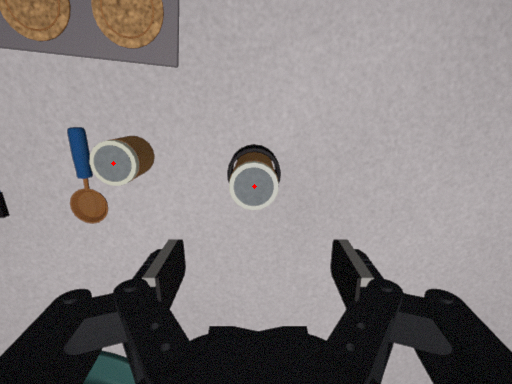

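View pics/t5.png

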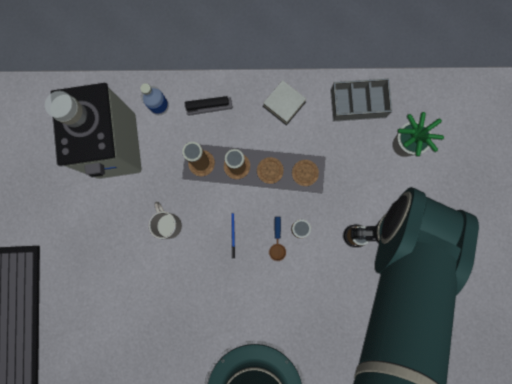

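The projected point lies on the centre of the lid in the holder (254,186), so I'll descend.

Call:
{"op": "move_arm", "data": {
  "plan": [
    [80,-2,-2,0,0],
    [80,0,0,35,0],
    [80,0,0,35,0],
    [80,0,0,25,0],
    [80,0,0,0,0]
  ]
}}

```text
time: 14.58
tcp_pos: [0.4473, -0.287, 0.1222]
orientation: [1.0, 0.003, 0.003, 0.004]
wrist_force: [0.1, -0.4, 0.4]
finger_gap: 0.937
```

Call:
{"op": "move_arm", "data": {
  "plan": [
    [80,-3,3,25,0],
    [80,0,0,25,0],
    [80,0,0,19,0],
    [80,0,0,0,0],
    [80,0,0,0,0]
  ]
}}

```text
time: 15.2
tcp_pos: [0.4489, -0.2908, 0.0576]
orientation: [1.0, 0.005, 0.006, 0.006]
wrist_force: [-0.8, 0.6, -0.4]
finger_gap: 0.938
```

Call:
{"op": "move_arm", "data": {
  "plan": [
    [80,-4,0,6,0],
    [80,0,0,0,0],
    [50,0,0,0,0],
    [30,0,0,0,0],
    [30,0,0,0,0],
    [30,0,0,0,0],
    [30,0,0,0,0],
    [30,0,0,0,0]
  ]
}}

```text
time: 16.2
tcp_pos: [0.4457, -0.2912, 0.0534]
orientation: [1.0, 0.005, 0.007, 0.007]
wrist_force: [0.1, -0.6, 0.4]
finger_gap: 0.602
```

Call:
{"op": "move_arm", "data": {
  "plan": [
    [30,0,0,-12,0],
    [30,0,0,-12,0],
    [30,0,0,-12,0]
  ]
}}

```text
time: 16.58
tcp_pos: [0.4448, -0.2906, 0.0913]
orientation: [1.0, 0.005, 0.006, 0.006]
wrist_force: [-0.2, -0.5, -1.6]
finger_gap: 0.6
```

Call:
{"op": "move_arm", "data": {
  "plan": [
    [30,0,0,-25,0],
    [30,45,0,0,0],
    [30,45,0,0,0],
    [30,45,-20,0,0],
    [30,40,-45,0,0],
    [30,18,-45,0,0],
    [30,0,-45,0,0],
    [30,0,-45,0,0],
    [30,0,-35,0,0],
    [30,0,0,0,0],
    [30,0,0,0,0]
  ]
}}

```text
time: 17.95
tcp_pos: [0.6428, -0.0483, 0.1269]
orientation: [1.0, 0.003, 0.01, 0.008]
wrist_force: [-0.1, -0.5, -0.1]
finger_gap: 0.597
```

Call:
{"op": "move_arm", "data": {
  "plan": [
    [30,-5,-4,20,0],
    [30,-1,0,20,0],
    [30,0,0,10,0],
    [30,0,0,0,0]
  ]
}}

```text
time: 18.45
tcp_pos: [0.6383, -0.0491, 0.0758]
orientation: [1.0, 0.0, 0.011, 0.009]
wrist_force: [-0.2, 0.4, -1.1]
finger_gap: 0.6
```

```bash
python3 - <<'E'
from h import *
c,s=wcam(); print(s["tcp_pos"],s["orientation"],s["joint_positions"]); cv2.imwrite("pics/w6.png",c["img"])
E
```

```text
[ 0.63828911 -0.04909813  0.07578671] [9.99907068e-01 4.54033757e-04 1.05214683e-02 8.65729066e-03] [ 0.20688943  0.62139471 -0.25418381  1.69864219  0.22376436  0.82820568
 -1.72056159]
```

View pics/w6.png

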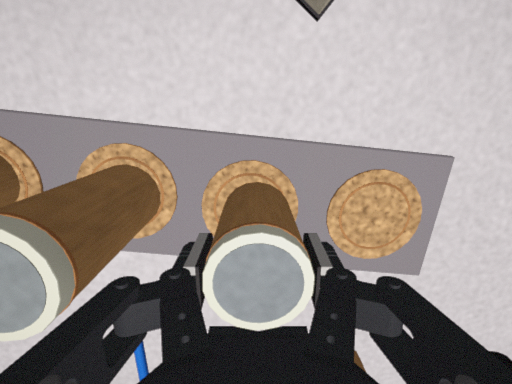

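It's held upright above coaster 2, about 4 mm too far to −y. I'll correct that, lower it and release.

Call:
{"op": "move_arm", "data": {
  "plan": [
    [30,0,-4,5,0],
    [30,0,-1,6,0],
    [30,0,0,2,0],
    [30,0,0,0,0]
  ]
}}

```text
time: 19.0
tcp_pos: [0.6396, -0.0439, 0.0635]
orientation: [1.0, 0.0, 0.012, 0.009]
wrist_force: [-0.4, 0.1, -1.3]
finger_gap: 0.601
```

Call:
{"op": "move_arm", "data": {
  "plan": [
    [30,0,0,1,0],
    [62,0,0,0,0],
    [68,0,0,0,0],
    [72,0,0,0,0],
    [72,0,0,0,0],
    [72,0,0,-25,0],
    [72,0,0,-40,0],
    [72,0,0,-45,0],
    [80,-44,22,0,0],
    [80,-44,22,0,0],
    [80,-44,22,0,0],
    [80,-40,20,0,0],
    [80,0,0,0,0],
    [80,0,0,0,0]
  ]
}}

```text
time: 20.75
tcp_pos: [0.4607, -0.1305, 0.1742]
orientation: [1.0, 0.0, 0.013, 0.009]
wrist_force: [0.2, 1.1, -0.1]
finger_gap: 0.933
```

```bash
python3 - <<'E'
from h import *
c,s=wcam(); print(s["tcp_pos"],s["orientation"]); im=c["img"]
for p in [(.4633,-.132,.06)]:
    u,v=proj(c,p); print(u,v); cv2.circle(im,(int(u),int(v)),2,(0,0,255),-1)
cv2.imwrite("pics/w7.png",im)
E
```

```text
[ 0.46065268 -0.13046554  0.17424251] [9.99869188e-01 3.98736673e-04 1.32768686e-02 9.22886549e-03]
257.3278134480789 188.87775650024983
```

View pics/w7.png

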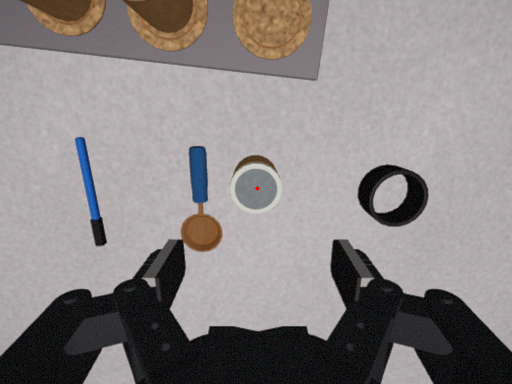

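Call:
{"op": "move_arm", "data": {
  "plan": [
    [72,0,1,0,0],
    [72,0,0,35,0],
    [72,0,0,30,0],
    [72,0,0,20,0],
    [72,0,0,0,0]
  ]
}}

```text
time: 21.42
tcp_pos: [0.4663, -0.131, 0.0867]
orientation: [1.0, 0.003, 0.014, 0.009]
wrist_force: [-0.4, -0.2, 0.9]
finger_gap: 0.843
```

Call:
{"op": "move_arm", "data": {
  "plan": [
    [72,-4,1,25,0],
    [72,-2,0,20,0],
    [72,0,0,12,0],
    [72,0,0,0,0]
  ]
}}

```text
time: 21.92
tcp_pos: [0.465, -0.1328, 0.0309]
orientation: [1.0, 0.003, 0.016, 0.009]
wrist_force: [0.5, 0.1, 0.3]
finger_gap: 0.84
```

Call:
{"op": "move_arm", "data": {
  "plan": [
    [72,0,0,4,0],
    [72,0,0,0,0],
    [30,0,0,0,0],
    [30,0,0,0,0],
    [30,0,0,0,0],
    [30,0,0,0,0],
    [30,0,0,0,0]
  ]
}}

```text
time: 22.8
tcp_pos: [0.4666, -0.1331, 0.029]
orientation: [1.0, 0.003, 0.017, 0.01]
wrist_force: [0.4, 0.1, -0.9]
finger_gap: 0.593
```

Call:
{"op": "move_arm", "data": {
  "plan": [
    [30,0,0,-25,0],
    [30,0,0,-25,0],
    [30,40,5,0,0],
    [30,40,5,0,0],
    [30,40,5,0,0],
    [30,40,0,0,0],
    [30,0,0,0,0],
    [30,0,0,0,0]
  ]
}}

```text
time: 23.8
tcp_pos: [0.6279, -0.1467, 0.0854]
orientation: [1.0, 0.003, 0.016, 0.009]
wrist_force: [-1.0, -0.2, -0.0]
finger_gap: 0.597
```

```bash
python3 - <<'E'
from h import *
c,s=wcam(); print(s["tcp_pos"],s["orientation"]); cv2.imwrite("pics/w8.png",c["img"])
E
```

```text
[ 0.62793358 -0.14672398  0.085397  ] [0.99982115 0.00295858 0.01609195 0.00948441]
```

View pics/w8.png

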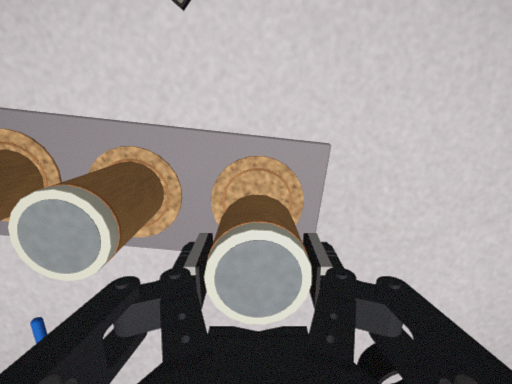

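Call:
{"op": "move_arm", "data": {
  "plan": [
    [30,3,1,18,0],
    [30,0,0,15,0],
    [30,0,0,8,0],
    [30,0,0,3,0],
    [30,0,0,0,0]
  ]
}}

```text
time: 24.48
tcp_pos: [0.6307, -0.149, 0.0381]
orientation: [1.0, 0.003, 0.015, 0.01]
wrist_force: [0.7, -0.1, -0.8]
finger_gap: 0.6
```

Release, rise and retreat toward the robot.

Call:
{"op": "move_arm", "data": {
  "plan": [
    [30,0,0,1,0],
    [62,0,0,0,0],
    [68,0,0,0,0],
    [72,0,0,0,0],
    [72,0,0,0,0],
    [72,0,0,-25,0],
    [72,0,0,-40,0],
    [72,0,0,-50,0],
    [72,0,0,-50,0],
    [72,-40,50,0,0],
    [72,-40,50,0,0],
    [72,-40,50,0,0],
    [72,-30,50,0,0],
    [72,0,40,0,0],
    [72,0,0,0,0],
    [72,0,0,0,0]
  ]
}}

```text
time: 26.48
tcp_pos: [0.4756, -0.3893, 0.2095]
orientation: [1.0, 0.004, 0.017, 0.01]
wrist_force: [-0.1, -0.0, -0.5]
finger_gap: 0.844
```

```bash
python3 - <<'E'
from h import *
t=load("top"); s=load("scene")
print(robot.sense()["tcp_pos"])
hsv=cv2.cvtColor(t["img"],cv2.COLOR_BGR2HSV)
for n,g,h in [("150",(.6586,.1607),.159),("120",(.6496,.0543),.129),("90",(.6366,-.0444),.099),("60",(.6293,-.1479),.069)]:
    u,v=map(lambda a:int(round(a)),proj(t,(*g,h)))
    b=hsv[v-2:v+3,u-2:u+3].reshape(-1,3).astype(int).mean(0)
    d=np.abs(hsv.astype(int)-b); m=((d[...,0]<8)&(d[...,1]<12)&(d[...,2]<14)).astype(np.uint8)
    w=np.zeros_like(m); w[v-16:v+17,u-16:u+17]=1
    N,l,st,ce=cv2.connectedComponentsWithStats(m*w,connectivity=4); i=l[v,u]
    P=onplane(t,*ce[i],h); print(n,b,st[i],P.round(4),"off mm",(1000*(P[:2]-g)).round(1))
cv2.imwrite("pics/t9.png",cv2.resize(t["img"][130:260,160:400],None,fx=3.3,fy=3.3,interpolation=cv2.INTER_CUBIC)); cv2.imwrite("pics/s9.png",cv2.resize(s["img"][130:280,140:360],None,fx=3.5,fy=3.5,interpolation=cv2.INTER_CUBIC))
E
```

```text
[ 0.47577186 -0.38905634  0.20953084]
150 [101.04  32.52  89.12] [185 144  14  14 161] [0.6615 0.1623 0.159 ] off mm [2.9 1.6]
120 [101.04  32.52  88.84] [227 152  15  13 150] [0.6482 0.0533 0.129 ] off mm [-1.4 -1. ]
90 [100.8   32.6   89.04] [264 157  14  14 154] [ 0.639  -0.0446  0.099 ] off mm [ 2.4 -0.2]
60 [101.4   32.64  89.04] [301 163  14  14 146] [ 0.6282 -0.1496  0.069 ] off mm [-1.1 -1.7]
```

View pics/t9.png

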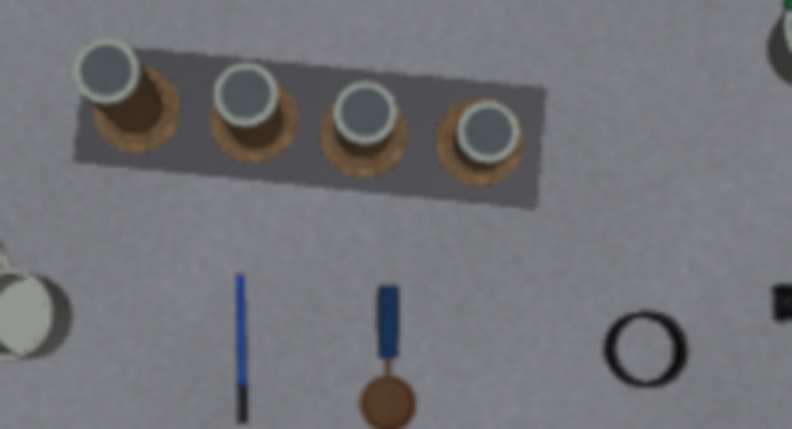

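View pics/s9.png

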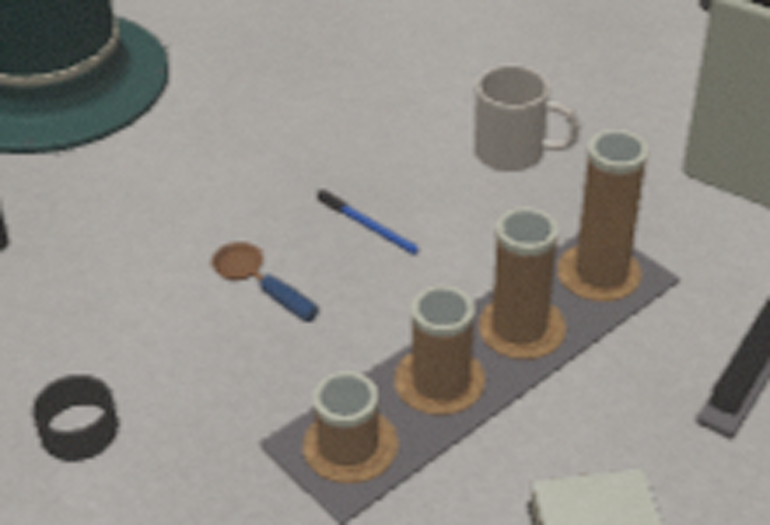

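Both views show all four canisters upright on their coasters, in order of height toward the dispenser. They are within about 3.5 mm of centre, and the holder is empty.

```bash
python3 -c "
from workcell import robot
print(robot.hand_in())"
```

```text
the job is handed in; nothing more can be done
None
```

I stood the four canisters on the coasters in height order, with the 150 mm one on coaster 4 next to the dispenser (on the +y side), then 120, 90 and 60 mm. The 90 mm one was drawn straight up out of the black holder. The job was handed in shortly after 26.5 s on the robot clock.

The last top-view check put the lids 3.3, 1.7, 2.4 and 2.0 mm from their coaster centres (150, 120, 90 and 60 mm), against the 14 mm allowed. The top and scene pictures show all four upright, the holder empty and the gripper well clear. None of the checks failed. An earlier wrist view put the 150 mm one about 3–4 mm off, which roughly agrees. I judged uprightness by eye from the pictures, and I didn't separately measure that the canisters were at rest.

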